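Lock the strap-cutting fence with its quarter-turn T-bolt

TASK

The steel fence on the strap-cutting board stands where it should but is still loose. Take the spring-loaded T-bolt out of the wooden block, drop its head through the hole in the fence's foot into the slot of the rail, press it down against its spring and turn it a quarter turn clockwise, then let go so that it springs up locked under the rail's lips. Feel your way without forcing the bolt, keep the fence where it is and leave the tin, the hammer and the last alone.

Things in the scene. Friction and masses are not known exactly. Their poses are not given: they have to be found in the camera images.
- bolt_grip (a point): Centre of the bolt's wing handle: dark steel bar 46 long (own x), 14 thick (y), 28 tall; grip it across its 14 mm. z up along the bolt, 69.5 mm tall in all. 36 below this point is the underside of a round steel collar, 50 across, 4 thick, which slides up the stem against a spring: 5 N to start it, 1 N per mm more, 11 mm of travel. Starts upright in the block, head down, on its collar. About 0.19 kg.
- bolt_nose (a point): Lowest point of the bolt's hammer head, 55.5 below the wing's centre and on the same axis. The head is 28 long (x, in line with the wing) and 12 wide, with a flat nose and hardly any lead-in; its top is 46 below the wing's centre, stem above it 10 thick. Two opposite corners are rounded, so under the rail's lips it turns only clockwise seen from above, and its square corners begin to bind some 6 degrees past the quarter turn.
- board: Wooden strap-cutting board, 300 (x) by 320 (y) by 30 high, fixed; origin at the centre of its underside, z up. An aluminium T-slot rail along y lies flush in a rebate near the edge on its -x side, nominally at x -108 mm. The rail is screwed down through slotted holes: its slot runs parallel to that line but 2.5 to 6 mm off it, on a side not told. Its pose is not measured; it must be found by feel.
- rail_top (a point): Point of the board's top, 30 up, on the nominal line of the slot (x -108, y 0 of the board). Slot mouth 14 wide, lips 5 thick with a 2.5 deep ridge under each edge, groove below 29 wide. To turn, press the collar in 7 to 9 mm (12 to 14 N), so that the head clears the ridges; let go across the slot (within 15 degrees), it rises, grooves in its top taking the ridges, wing's centre 71 above the board's underside.
- fence_hole (a point): Centre of the oblong hole in the fence's foot, at the foot's top face. Hole 35 along the rail (y) by 28 across (x), right through the 8 mm foot; wide enough to show the slot below wherever the rail lies. The collar (50) covers it and comes to rest on the foot.
- fence: Loose T-shaped steel fence, 0.95 kg, lying square on the board: foot 77 (x) by 110 (y) by 8, a lip bearing on the board's -x edge, and a blade 225 by 45 by 5 running to +x over the board. Origin at the hole's centre on the underside of the foot, so 8 below the hole's top. It slides if the bolt is pushed sideways.
- block_hole (a point): Mouth of the oblong hole, 35 (x) by 23 (y), in the fixed wooden block (90 by 80 by 42 high) in which the bolt stands at the start with its wing along x. At 42 above the bench; the block stands left or right of the board.
- tin_mid (a point): Centre of a closed steel tin of tacks, 78 across, 68 tall. Leave it alone.
- hammer: Shoemaker's hammer lying on the bench, 250 long along x, head at +x. Origin under its middle. Leave it alone.
- last: Wooden shoe last, 260 long along x, toe at +x, 90 wide, 85 tall. Origin at the middle of its underside. Leave it alone.

How it is judged:
By the outcome, as a careful person would: the job done as asked, in the order asked, and still so for the second after the job is handed in, with the robot touching nothing.
It also fails if it takes over 64 s, if anything falls off the work surface, if the arm or the gripper's body presses on something with over 40 N, if the wrist force passes 120 N, or if a joint passes its speed limit or range.

ROBOT

A 6-joint arm with a two-finger parallel gripper is mounted at the origin on the work surface. World frame = base frame: x ahead of the robot, y to its left, z up, the work surface at z = 0. Lengths are in m, angles in degrees, forces in N, time in s.
With the tool pointing down it reaches from about 0.35 to 0.875 m from the base axis. Payload 4.2 kg.
Tool frame: the origin (TCP) lies on the front face of the gripper's body, between the roots of the fingers; the fingertips stand finger_overhang ahead of it and the grasp point (between the pads) lies 51 mm ahead of it (finger_overhang is the distance from the TCP to the fingertips, in m); z points along the fingers, y is the line along which they close (so a half turn about z gives the same grasp; the last joint's range is limited). The gripper opens to 87 mm and grips with 3 to 60 N. Pads are 19 mm wide; open, the fingers measure 117 mm over their backs; the gripper's body (75 mm by 190 mm) begins 51 mm behind the grasp point.
Start: joints at [-51.36, 22.042, 0.453, 0, -68.411, -14.817], TCP at [0.252, -0.572, 0.292] pointing down, gripper open.
Joint ranges: [-179.83, 179.83], [-69.29, 118.12], [-61.27, 80.66], [-181.25, 117.63], [-171.15, -9.14], [-177.46, 177.46]. Speed limits (degrees/s): [159.86, 159.86, 180, 180, 180, 180].

INTERFACE

Orientations are given as a 3x3 rotation matrix whose columns are the frame's x, y, z axes.
In Python, from station import sense, capture, camera_model, finish_job, finger_overhang gives the robot as it stands. The module is installed in compiled form; this text tells all that it offers.
- The arm moves only by the tool jog_arm, never from a script. Its argument "rows" is a list that holds one entry, the list of rows, each a list of 4 numbers: the shift along the tool's x, y, z in m, then the turn about the tool's z in rad. A call has 1 to 20 rows; each row shifts and turns the commanded pose from where the row before left it, along the tool's axes as they then stand; what a row does not reach is not made up. A row lasts 1/8 s, in which the tool goes at most 62.5 mm and 10.7 degrees, less where a joint would pass 70% of its speed; a pose out of reach is approached as far as the arm can. A call is refused whole if a number of a shift passes 0.0625 or a number of a turn 0.188, either way. A call with a gripper value outside its range is refused whole. "claw" is the opening, from 0 (shut) to 1 (fully open), set as the call begins (left out, the last holds). The fingers move at their own pace and stop on an object; the grip force is fixed at half the most. Time passes only in rows, so rows that do not move let the fingers close. It gives the time, the measured TCP pose, the force, the opening and the grip force at its end, in the units of the state.
- sense(): the state, without advancing time (a new reading comes with each control period).
- capture(name): name is "side" or "top"; returns the picture (384x512x3 uint8, red, green, blue); there is no depth.
- camera_model(name): a dict with "fovy" (degrees; the focal length in pixels is half the picture's height over the tangent of half this angle, whatever the lens; pixels are square), "cx", "cy" (the principal point, pixels), "eye" and "rotation" of the camera in the world. Camera axes: x right, y down, z forward; pixel columns grow to the right and rows downward; lengths in m; the calibration is good to about 2 mm. A picture is of the moment at which its call begins. camera_model takes no time and is no camera call.
- finish_job(): hands the job in; it is judged then, once.
The state is a dict: "time_s": time; "joints": joint angles; "joint_velocities": joint speeds; "effort": joint torques, N m; "tcp_pos": TCP position; "ee_rot": TCP orientation; "wrist_force": force on the tool from outside, world axes, zero at the start; "moment": the same for the moment, N m; "gripper_width": opening from 0.0 (shut) to 1.0 (fully open); "gripper_force": force on a finger pad.
Only numpy, scipy, OpenCV 4.12 (cv2) and the standard library are available. Lean on these libraries where they do the work, as an engineer would, in place of code of your own. Each camera call takes 0.05 s, during which the arm holds its last target. There are 200 camera calls.

## Working session

There is one attempt and no reset: what is moved stays moved. The work goes in short steps, Python scripts to look and compute and a tool call to move; the robot and the scene stay as the last step left them, time stands still between calls to the robot, and variables do not carry over. Pictures are saved under pics/ and viewed, at most 10 in all, crops included, and the job is handed in when it is done.

Besides the shell and the picture viewer there is one more tool, called after "Request:" by a JSON object that holds its "name" and its "arguments". jog_arm: Moves the arm, as the interface text tells. Its arguments: {"type":"object","properties":{"rows":{"type":"array"},"claw":{"type":"number"}},"required":["rows"]}

```bash
mkdir -p pics && python3 - <<'E'
from station import *
import cv2
for n in("side","top"):
    cv2.imwrite(f"pics/{n}0.png",capture(n)[:,:,::-1]); print(n,camera_model(n))
print(sense(),finger_overhang)
E
```

```text
side {'fovy': 42.495751729478656, 'cx': 244.58314072299282, 'cy': 190.3298065765591, 'eye': array([0.3598634 , 0.80642244, 0.96211523]), 'rotation': array([[-0.97358032, -0.1580593 ,  0.1647987 ],
       [-0.22827511,  0.69153257, -0.68532706],
       [-0.00564136, -0.70484038, -0.70934351]])}
top {'fovy': 46.67225967726708, 'cx': 254.10101815814434, 'cy': 190.80748425182153, 'eye': array([ 0.47858113, -0.02824775,  1.44566761]), 'rotation': array([[-0.0295799 , -0.99715653,  0.06931007],
       [-0.99939276,  0.03078123,  0.01632902],
       [-0.01841604, -0.06878497, -0.99746152]])}
{'time_s': 0.1, 'joints': array([-5.13605992e+01,  2.20875692e+01,  3.88890604e-01, -2.44929868e-02,
       -6.84112331e+01, -1.48164322e+01]), 'joint_velocities': array([ 0.02272344, -0.10812789,  0.0957291 ,  0.13605248, -0.07937295,
       -0.00261605]), 'effort': array([-3.29915474e-04, -3.91691315e+01,  1.87935144e+01,  4.23187494e+00,
        1.34800893e-02, -6.39401560e-05]), 'tcp_pos': array([ 0.2523079 , -0.57138329,  0.29126696]), 'ee_rot': array([[-9.14861448e-01, -4.03766941e-01, -8.87332845e-04],
       [-4.03767902e-01,  9.14859787e-01,  1.74656177e-03],
       [ 1.06581234e-04,  1.95613855e-03, -9.99998081e-01]]), 'wrist_force': array([-0.20154267, -0.39593519, -0.58393608]), 'moment': array([ 0.06455842, -0.02824789,  0.01988408]), 'gripper_force': 0.0, 'gripper_width': 1.0004970413201475} 0.0697
```

View pics/side0.png

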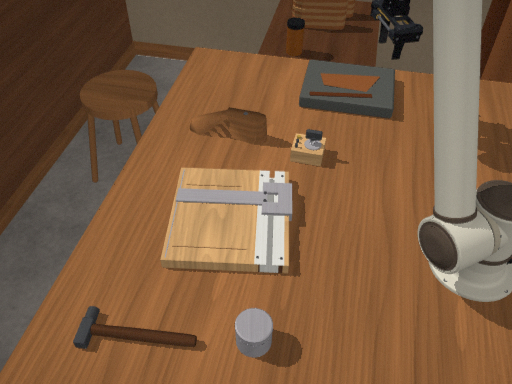

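View pics/top0.png

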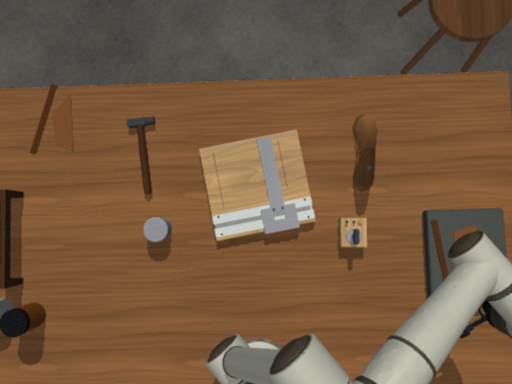

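The top view shows the board at about (257,185) px, the fence foot near (281,218), and the block with its bolt near (354,235). In the side view, the bolt wing is near (314,135) and the foot near (277,198). I'll zoom in on those areas.

```bash
python3 - <<'E'
import cv2,numpy as np
t=cv2.imread("pics/top0.png");s=cv2.imread("pics/side0.png")
f=lambda im,x,y,w,h,k:cv2.resize(im[y:y+h,x:x+w],None,fx=k,fy=k,interpolation=cv2.INTER_CUBIC)
a=f(t,195,125,130,120,4.6)[:, :]
cv2.imwrite("pics/c1.png",a)
b=np.hstack([f(t,330,210,50,50,8),f(s,285,120,50,50,8)]);cv2.imwrite("pics/c2.png",b)
E
```

```text
(no output)
```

View pics/c1.png

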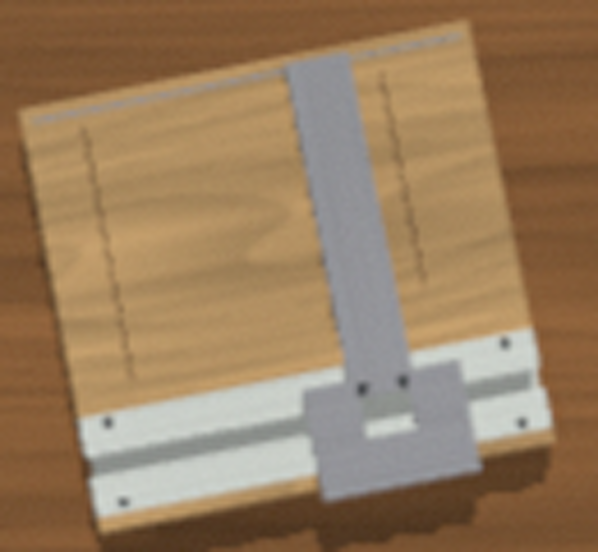

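View pics/c2.png

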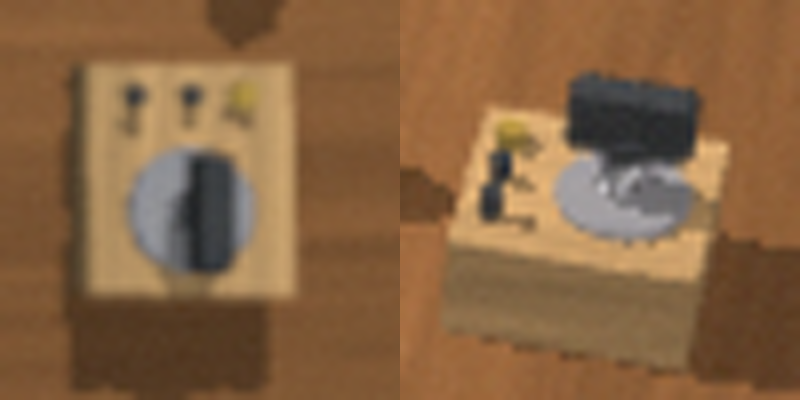

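c1 shows the hole in the foot at about crop (388,415), with the grey slot in its upper half. In c2 the collar disc is centred near crop (191,210), and the wing's top face near (217,211), lying along world x.

```bash
cat > h.py <<'E'
import numpy as np,cv2
from station import camera_model
def K(n):
    m=camera_model(n);return m,192/np.tan(np.radians(m["fovy"]/2))
def ray(n,u,v,z):
    m,f=K(n);d=m["rotation"]@np.array([(u-m["cx"])/f,(v-m["cy"])/f,1.]);e=m["eye"]
    return e+d*(z-e[2])/d[2]
def proj(n,p):
    m,f=K(n);c=(np.atleast_2d(p)-m["eye"])@m["rotation"];return np.c_[m["cx"]+f*c[:,0]/c[:,2],m["cy"]+f*c[:,1]/c[:,2]]
E
python3 - <<'E'
from h import *
np.set_printoptions(precision=4,suppress=True)
c1=lambda x,y,z:ray("top",195+(x+.5)/4.6-.5,125+(y+.5)/4.6-.5,z)
c2=lambda x,y,z:ray("top",330+(x+.5)/8-.5,210+(y+.5)/8-.5,z)
s2=lambda x,y,z:ray("side",285+(x-400+.5)/8-.5,120+(y+.5)/8-.5,z)
print("collar",c2(191,210,.046),"wing top",c2(217,211,.092))
print("side: collar",s2(625,193,.046),"wing top ends mid",s2(633,88,.092), s2(572,82,.092),s2(697,94,.092))
print("block corners",[c2(*p,.042) for p in((82,64),(296,64),(298,296),(90,297))])
print("board",[c1(*p,.030) for p in((20,110),(468,20),(540,345))])
foot=[c1(*p,.038) for p in((303,393),(460,362),(480,467),(325,500))];print("foot",foot)
print("hole c1",c1(388,415,.038), "dims", [c1(*p,.038) for p in ((366,437),(412,437))])
g=cv2.cvtColor(cv2.imread("pics/top0.png"),cv2.COLOR_BGR2GRAY).astype(np.float32)
# slot profiles: guess line
a,b=c1(110,465,.03),c1(290,430,.03);c,d=c1(475,390,.03),c1(520,381,.03)
u=(d-a)[:2];u/=np.linalg.norm(u);n=np.array([u[1],-u[0]]); n*=np.sign(n[0])
P=[]
t=np.arange(-.015,.0151,.0005)
for p,q in((a,b),(c,d)):
    for s in np.linspace(0,1,12):
        o=(p+(q-p)*s);pts=np.c_[o[:2]+t[:,None]*n,np.full(len(t),.03)]
        uv=proj("top",pts).astype(np.float32)
        I=cv2.remap(g,uv[:,0].copy(),uv[:,1].copy(),cv2.INTER_LINEAR).ravel()
        w=np.clip(205-I,0,None)*(abs(t)<.0125); P.append(np.r_[o[:2]+n*(w@t)/w.sum(), w.sum()*.0005/max(w.max(),1)])
P=np.array(P);print(P[::3])
vx=cv2.fitLine(P[:,:2].astype(np.float32),cv2.DIST_HUBER,0,.01,.01).ravel();print("slot line",vx,np.degrees(np.arctan2(vx[1],vx[0])))
h=c1(388,415,.038)[:2]
pts=np.c_[h+t[:,None]*n,np.full(len(t),.03)];pts=np.arange(-.03,.031,.002)[:,None]*n+h
uv=proj("top",np.c_[pts,np.full(len(pts),.038)]).astype(np.float32);print(cv2.remap(g,uv[:,0].copy(),uv[:,1].copy(),cv2.INTER_LINEAR).ravel().round())
E
```

```text
collar [ 0.4257 -0.3108  0.046 ] wing top [ 0.4267 -0.3113  0.092 ]
side: collar [ 0.4246 -0.307   0.046 ] wing top ends mid [ 0.4263 -0.309   0.092 ] [ 0.4477 -0.3076  0.092 ] [ 0.4039 -0.3106  0.092 ]
block corners [array([ 0.4837, -0.2716,  0.042 ]), array([ 0.4812, -0.3552,  0.042 ]), array([ 0.3909, -0.3517,  0.042 ]), array([ 0.3929, -0.2709,  0.042 ])]
board [array([0.7187, 0.1683, 0.03  ]), array([ 0.7719, -0.1467,  0.03  ]), array([ 0.5433, -0.1881,  0.03  ])]
foot [array([ 0.5149, -0.0236,  0.038 ]), array([ 0.5329, -0.132 ,  0.038 ]), array([ 0.4606, -0.1431,  0.038 ]), array([ 0.4412, -0.0364,  0.038 ])]
hole c1 [ 0.498  -0.0814  0.038 ] dims [array([ 0.4834, -0.0658,  0.038 ]), array([ 0.4825, -0.0973,  0.038 ])]
[[ 0.4707  0.1114  0.0135]
 [ 0.4763  0.0774  0.0138]
 [ 0.4819  0.0433  0.0139]
 [ 0.4875  0.0092  0.0135]
 [ 0.5133 -0.1422  0.013 ]
 [ 0.5147 -0.1508  0.0136]
 [ 0.5163 -0.1593  0.0129]
 [ 0.5176 -0.1678  0.0132]]
slot line [ 0.1669 -0.986   0.5025 -0.0783] -80.392815
[146. 147. 148. 148. 149. 150. 149. 152. 166. 185. 204. 206. 204. 198.
 177. 158. 148. 144. 143. 143. 144. 145. 145. 145. 147. 148. 148. 148.
 148. 148. 149.]
```

Request:
{"name": "jog_arm", "arguments": {"rows": [[[-0.033, 0.0211, 0.0114, 0], [-0.033, 0.0211, 0.0114, 0], [-0.033, 0.0211, 0.0114, 0], [-0.033, 0.0211, 0.0114, 0], [-0.033, 0.0211, 0.0114, 0], [-0.033, 0.0211, 0.0114, 0], [-0.033, 0.0211, 0.0114, 0], [-0.033, 0.0211, 0.0114, 0], [0, 0, 0, 0.145], [0, 0, 0, 0.145], [0, 0, 0, 0.145], [0, 0, 0, 0], [0, 0, 0, 0]]], "claw": 0.6}}

```text
time_s: 1.72
tcp_pos: [0.4257, -0.3106, 0.2009]
ee_rot: [[-1.0, 0.017, -0.0], [0.017, 1.0, 0.0], [0.0, 0.0, -1.0]]
wrist_force: [0.1, 0.4, 0.8]
gripper_width: 0.599
gripper_force: 0.0
```

```bash
python3 - <<'E'
from h import *
from station import *
s=sense();R=s["ee_rot"];print(s["tcp_pos"],R.round(4),s["joints"].round(1),s["time_s"],s["wrist_force"])
f=lambda im,x,y,w,h,k:cv2.resize(im[y:y+h,x:x+w],None,fx=k,fy=k,interpolation=cv2.INTER_CUBIC)
t=capture("top")[:,:,::-1];d=capture("side")[:,:,::-1]
cv2.imwrite("pics/c3.png",np.hstack([f(t,320,200,60,60,6.6),f(d,275,90,60,60,6.6)]))
E
```

```text
[ 0.42565238 -0.31064131  0.20086581] [[-9.999e-01  1.720e-02 -4.000e-04]
 [ 1.720e-02  9.999e-01  2.000e-04]
 [ 4.000e-04  2.000e-04 -1.000e+00]] [-18.5  17.6 -20.6  -0.  -51.7 -72.5] 1.725 [0.09386835 0.40998718 0.76067682]
```

View pics/c3.png

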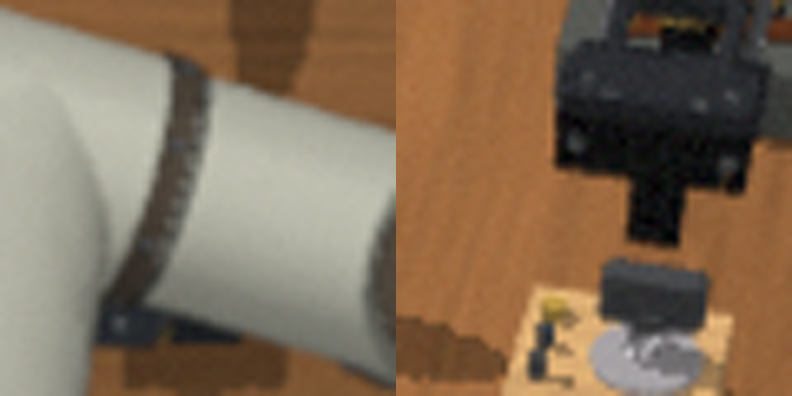

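The top view is blocked by the arm, but the side view shows the fingers lined up with the wing at column 655 or so of the crop. I'll go down and grip.

Request:
{"name": "jog_arm", "arguments": {"rows": [[[0, 0, 0.02, 0], [0, 0, 0.02, 0], [0, 0, 0.015, 0], [0, 0, 0.01, 0], [0, 0, 0.005, 0], [0, 0, 0, 0], [0, 0, 0, 0]]]}}

```text
time_s: 2.7
tcp_pos: [0.4261, -0.3108, 0.1316]
ee_rot: [[-1.0, 0.019, 0.001], [0.019, 1.0, -0.0], [-0.001, -0.0, -1.0]]
wrist_force: [-0.4, -0.2, -0.6]
gripper_width: 0.6
gripper_force: 0.0
```

Request:
{"name": "jog_arm", "arguments": {"rows": [[[0, 0, 0, 0], [0, 0, 0, 0], [0, 0, 0, 0], [0, 0, 0, 0], [0, 0, 0, 0], [0, 0, 0, 0], [0, 0, 0, 0], [0, 0, 0, 0]]], "claw": 0}}

```text
time_s: 3.7
tcp_pos: [0.4258, -0.3107, 0.131]
ee_rot: [[-1.0, 0.019, -0.0], [0.019, 1.0, 0.0], [0.0, 0.0, -1.0]]
wrist_force: [0.2, -0.4, -0.2]
gripper_width: 0.158
gripper_force: 29.9
```

```bash
python3 - <<'E'
from station import *
s=sense();print({k:s[k] for k in("tcp_pos","wrist_force","moment","gripper_width","gripper_force","time_s")})
E
```

```text
{'tcp_pos': array([ 0.425783  , -0.31066002,  0.13104989]), 'wrist_force': array([ 0.22158924, -0.44355836, -0.1920052 ]), 'moment': array([-0.04713632,  0.00228847, -0.01376559]), 'gripper_width': 0.15773611556553552, 'gripper_force': 29.933567941188812, 'time_s': 3.7}
```

Request:
{"name": "jog_arm", "arguments": {"rows": [[[0, 0, -0.01, 0], [0, 0, -0.02, 0], [0, 0, -0.02, 0], [0, 0, -0.02, 0], [-0.0091, 0.02895, 0, 0], [-0.0091, 0.02895, 0, 0], [-0.0091, 0.02895, 0, 0], [-0.0091, 0.02895, 0, 0], [-0.0091, 0.02895, 0, 0], [-0.0091, 0.02895, 0, 0], [-0.0091, 0.02895, 0, 0], [-0.0091, 0.02895, 0, 0]]]}}

```text
time_s: 5.2
tcp_pos: [0.503, -0.0795, 0.2014]
ee_rot: [[-1.0, 0.019, -0.0], [0.019, 1.0, 0.0], [0.0, 0.0, -1.0]]
wrist_force: [-0.1, -0.7, -2.5]
gripper_width: 0.158
gripper_force: 29.9
```

Request:
{"name": "jog_arm", "arguments": {"rows": [[[0, 0, 0, -0.1758], [0, 0, 0, -0.1758], [0, 0, 0, -0.1758], [0, 0, 0, -0.1758], [0, 0, 0, -0.1758], [0, 0, 0, -0.1758], [0, 0, 0, -0.1758], [0, 0, 0, -0.1758], [0, 0, 0, -0.1758], [0, 0, 0, -0.1758], [0, 0, 0, 0], [0, 0, 0, 0], [0, 0, 0, 0]]]}}

```text
time_s: 6.82
tcp_pos: [0.503, -0.0805, 0.2011]
ee_rot: [[0.166, -0.986, -0.0], [-0.986, -0.166, 0.0], [-0.0, 0.0, -1.0]]
wrist_force: [0.2, -0.0, -1.1]
gripper_width: 0.161
gripper_force: 29.9
```

```bash
python3 - <<'E'
from h import *
from station import *
s=sense();print({k:s[k] for k in("tcp_pos","ee_rot","joints","wrist_force","moment","gripper_width","gripper_force","time_s")})
f=lambda im,x,y,w,h,k:cv2.resize(im[y:y+h,x:x+w],None,fx=k,fy=k,interpolation=cv2.INTER_CUBIC)
t=capture("top")[:,:,::-1];d=capture("side")[:,:,::-1]
cv2.imwrite("pics/c4.png",np.hstack([f(t,250,180,60,60,6.6),f(d,245,150,60,60,6.6)]))
E
```

```text
{'tcp_pos': array([ 0.50296457, -0.08050177,  0.20111108]), 'ee_rot': array([[ 1.65813843e-01, -9.86157071e-01, -3.60016314e-05],
       [-9.86157070e-01, -1.65813845e-01,  3.93049940e-05],
       [-4.47304667e-05,  2.89859512e-05, -9.99999999e-01]]), 'joints': array([ 9.18917972e+00,  1.60336748e+01, -2.30008690e+01, -3.28600391e-03,
       -5.09671329e+01,  3.57405310e-01]), 'wrist_force': array([ 0.18105453, -0.0309673 , -1.12401918]), 'moment': array([0.01748655, 0.10311636, 0.02485534]), 'gripper_width': 0.16067904786277523, 'gripper_force': 29.92988876067102, 'time_s': 6.825}
```

View pics/c4.png

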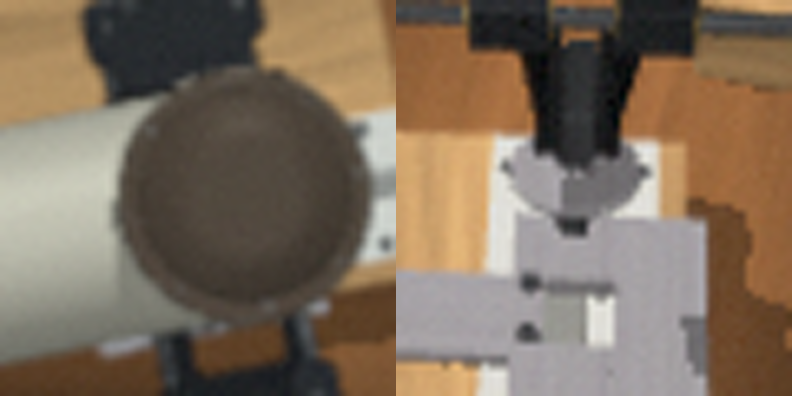

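The side view shows the bolt hanging above the hole with its nose near crop (572,228). The slot fills the hole from column 545 to 587, with the white lip beyond that. Next I'll check the nose against the slot edge in this same view.

```bash
python3 - <<'E'
from h import *
np.set_printoptions(precision=4,suppress=True)
im=cv2.imread("pics/c4.png");g=cv2.cvtColor(im,cv2.COLOR_BGR2GRAY)
s=lambda x,y,z:ray("side",245+(x-396+.5)/6.6-.5,150+(y+.5)/6.6-.5,z)
X=np.array([.986,.166,0]);Y=np.array([-.166,.986,0])
print("row317",g[312:322,530:630:4].mean(0).round());print("row228",g[225:232,536:610:3].mean(0).round())
for nm,p in dict(slotedge=s(587,317,.03),holeR=s(614,317,.038),holeL=s(545,317,.038),holetop=s(580,291,.038),holebot=s(580,346,.038),noseL=s(556,230,.0925),noseR=s(588,230,.0925),tcp=np.array([.503,-.0805,0])).items(): print(nm,p,"x'",p@X*1e3,"y'",p@Y*1e3)
E
```

```text
row317 [158. 160. 160. 157. 153. 151. 150. 150. 149. 149. 150. 150. 149. 142.
 172. 216. 226. 223. 221. 225. 224. 191. 163. 162. 162.]
row228 [164. 165. 165. 166. 169. 162. 150. 128.  96.  70.  55.  58.  56.  53.
  50.  40.  57. 105. 153. 171. 165. 162. 157. 156. 159.]
slotedge [ 0.4963 -0.0849  0.03  ] x' 475.30100511103143 y' -166.05728082545275
holeR [ 0.4848 -0.0796  0.038 ] x' 464.80773653083185 y' -158.93719993543294
holeL [ 0.5113 -0.0735  0.038 ] x' 491.92030239397695 y' -157.36089655245954
holetop [ 0.5006 -0.0907  0.038 ] x' 478.50722742315605 y' -172.5009114760568
holebot [ 0.4949 -0.0611  0.038 ] x' 477.7925299092693 y' -142.4274600669418
noseL [ 0.5073 -0.0677  0.0925] x' 488.9934485115585 y' -150.94041147401143
noseR [ 0.4955 -0.0704  0.0925] x' 476.84302158939687 y' -151.64318854439188
tcp [ 0.503  -0.0805  0.    ] x' 482.59499999999997 y' -162.871
```

```bash
python3 - <<'E'
from h import *
np.set_printoptions(precision=4,suppress=True)
g=cv2.cvtColor(cv2.imread("pics/c4.png"),cv2.COLOR_BGR2GRAY)
print("white col 600, rows 270..360 by3",g[270:360:3,596:606].mean(1).round())
print("nose col 572 rows 210..246 by3",g[210:247:3,566:578].mean(1).round())
t=cv2.cvtColor(cv2.imread("pics/top0.png"),cv2.COLOR_BGR2GRAY).astype(np.float32)
X=np.array([.986,.166,0]);Y=np.array([-.166,.986,0])
for xs in(.469,.472,.484):
    y=np.arange(-.190,-.130,.002);P=xs*X+y[:,None]*Y+[0,0,.038];uv=proj("top",P).astype(np.float32)
    print(xs,cv2.remap(t,uv[:,0].copy(),uv[:,1].copy(),1).ravel().round())
E
```

```text
white col 600, rows 270..360 by3 [160. 159. 154. 146. 128. 111. 102. 104. 120. 141. 171. 200. 220. 228.
 223. 222. 222. 222. 222. 222. 223. 222. 221. 217. 207. 194. 177. 165.
 157. 159.]
nose col 572 rows 210..246 by3 [117. 114.  96.  72.  53.  47.  54.  67.  96. 131. 160. 171. 164.]
0.469 [145. 144. 144. 145. 149. 161. 184. 199. 208. 209. 206. 201. 203. 205.
 206. 207. 207. 206. 204. 203. 202. 197. 179. 163. 147. 146. 146. 146.
 146. 146.]
0.472 [147. 146. 146. 146. 146. 158. 181. 196. 205. 205. 203. 201. 202. 203.
 204. 204. 205. 205. 203. 201. 200. 192. 176. 162. 151. 148. 148. 148.
 148. 147.]
0.484 [147. 148. 148. 147. 146. 146. 145. 144. 143. 143. 144. 144. 144. 144.
 143. 143. 144. 143. 142. 143. 143. 142. 146. 148. 149. 148. 148. 149.
 149. 148.]
```

Both views agree within about 1 mm across the slot. Along it, I'll shift 1.7 mm toward the hole's centre and start down.

Request:
{"name": "jog_arm", "arguments": {"rows": [[[-0.0017, 0, 0.015, 0], [0, 0, 0.015, 0], [0, 0, 0.015, 0], [0, 0, 0.01, 0], [0, 0, 0.005, 0], [0, 0, 0, 0], [0, 0, 0, 0]]]}}

```text
time_s: 7.8
tcp_pos: [0.5031, -0.0788, 0.1415]
ee_rot: [[0.167, -0.986, 0.001], [-0.986, -0.167, 0.0], [0.0, -0.001, -1.0]]
wrist_force: [-0.8, -0.4, -1.4]
gripper_width: 0.159
gripper_force: 29.9
```

Request:
{"name": "jog_arm", "arguments": {"rows": [[[0, 0, 0.001, 0], [0, 0, 0.001, 0], [0, 0, 0.0005, 0], [0, 0, 0, 0], [0, 0, 0, 0]]]}}

```text
time_s: 8.43
tcp_pos: [0.5028, -0.0788, 0.1386]
ee_rot: [[0.167, -0.986, 0.0], [-0.986, -0.167, 0.0], [-0.0, -0.0, -1.0]]
wrist_force: [-0.3, -0.2, -2.7]
gripper_width: 0.157
gripper_force: 29.9
```

Request:
{"name": "jog_arm", "arguments": {"rows": [[[0, 0, 0.001, 0], [0, 0, 0.0005, 0], [0, 0, 0, 0], [0, 0, 0, 0]]]}}

```text
time_s: 8.93
tcp_pos: [0.5027, -0.0788, 0.1371]
ee_rot: [[0.167, -0.986, 0.0], [-0.986, -0.167, -0.0], [0.0, -0.0, -1.0]]
wrist_force: [0.1, 0.4, -1.2]
gripper_width: 0.157
gripper_force: 29.9
```

Request:
{"name": "jog_arm", "arguments": {"rows": [[[0, 0, 0.001, 0], [0, 0, 0, 0], [0, 0, 0, 0]]]}}

```text
time_s: 9.3
tcp_pos: [0.5027, -0.0788, 0.136]
ee_rot: [[0.167, -0.986, 0.0], [-0.986, -0.167, -0.0], [0.0, -0.0, -1.0]]
wrist_force: [-0.3, 0.4, -1.5]
gripper_width: 0.159
gripper_force: 29.9
```

Request:
{"name": "jog_arm", "arguments": {"rows": [[[0, 0, 0.001, 0], [0, 0, 0.001, 0], [0, 0, 0, 0], [0, 0, 0, 0]]]}}

```text
time_s: 9.8
tcp_pos: [0.5028, -0.0788, 0.134]
ee_rot: [[0.167, -0.986, 0.0], [-0.986, -0.167, 0.0], [-0.0, -0.0, -1.0]]
wrist_force: [0.7, 0.2, -1.6]
gripper_width: 0.158
gripper_force: 29.9
```

Request:
{"name": "jog_arm", "arguments": {"rows": [[[0, 0, 0.001, 0], [0, 0, 0.001, 0], [0, 0, 0.001, 0], [0, 0, 0, 0], [0, 0, 0, 0]]]}}

```text
time_s: 10.42
tcp_pos: [0.5027, -0.0788, 0.131]
ee_rot: [[0.167, -0.986, -0.0], [-0.986, -0.167, 0.0], [-0.0, 0.0, -1.0]]
wrist_force: [0.0, 0.6, -2.1]
gripper_width: 0.16
gripper_force: 29.9
```

Request:
{"name": "jog_arm", "arguments": {"rows": [[[0, 0, 0.001, 0], [0, 0, 0.001, 0], [0, 0, 0.001, 0], [0, 0, 0, 0], [0, 0, 0, 0]]]}}

```text
time_s: 11.05
tcp_pos: [0.5028, -0.0788, 0.1281]
ee_rot: [[0.167, -0.986, 0.0], [-0.986, -0.167, -0.0], [0.0, -0.0, -1.0]]
wrist_force: [-0.8, 0.0, -2.9]
gripper_width: 0.159
gripper_force: 29.9
```

The head is in the slot and nothing is touching. I'll feel for the slot walls before pressing, so I can centre the bolt.

Request:
{"name": "jog_arm", "arguments": {"rows": [[[0, 0.0005, 0, 0], [0, 0, 0, 0]]]}}

```text
time_s: 11.3
tcp_pos: [0.5022, -0.0789, 0.1281]
ee_rot: [[0.167, -0.986, 0.0], [-0.986, -0.167, 0.0], [-0.0, -0.0, -1.0]]
wrist_force: [-0.6, -0.3, -2.4]
gripper_width: 0.159
gripper_force: 29.9
```

Request:
{"name": "jog_arm", "arguments": {"rows": [[[0, 0.0004, 0, 0], [0, 0, 0, 0]]]}}

```text
time_s: 11.55
tcp_pos: [0.5018, -0.079, 0.1281]
ee_rot: [[0.167, -0.986, 0.0], [-0.986, -0.167, -0.0], [0.0, -0.0, -1.0]]
wrist_force: [0.5, -0.4, -1.5]
gripper_width: 0.159
gripper_force: 29.9
```

Request:
{"name": "jog_arm", "arguments": {"rows": [[[0, -0.0014, 0, 0], [0, 0, 0, 0]]]}}

```text
time_s: 11.8
tcp_pos: [0.503, -0.0788, 0.128]
ee_rot: [[0.167, -0.986, -0.001], [-0.986, -0.167, -0.0], [-0.0, 0.001, -1.0]]
wrist_force: [-1.8, -0.1, -0.7]
gripper_width: 0.162
gripper_force: 29.9
```

Request:
{"name": "jog_arm", "arguments": {"rows": [[[0, -0.0004, 0, 0], [0, 0, 0, 0]]]}}

```text
time_s: 12.05
tcp_pos: [0.5031, -0.0788, 0.1279]
ee_rot: [[0.167, -0.986, -0.001], [-0.986, -0.167, -0.0], [-0.0, 0.001, -1.0]]
wrist_force: [-1.8, -1.1, -1.2]
gripper_width: 0.157
gripper_force: 29.9
```

Request:
{"name": "jog_arm", "arguments": {"rows": [[[0, 0.0022, 0, 0], [0, 0, 0, 0]]]}}

```text
time_s: 12.3
tcp_pos: [0.5017, -0.079, 0.1282]
ee_rot: [[0.167, -0.986, 0.001], [-0.986, -0.167, 0.0], [0.0, -0.001, -1.0]]
wrist_force: [0.6, -0.2, -1.5]
gripper_width: 0.16
gripper_force: 29.9
```

Request:
{"name": "jog_arm", "arguments": {"rows": [[[0, 0.0005, 0, 0], [0, 0, 0, 0]]]}}

```text
time_s: 12.55
tcp_pos: [0.5011, -0.0791, 0.1281]
ee_rot: [[0.167, -0.986, 0.0], [-0.986, -0.167, 0.0], [0.0, -0.0, -1.0]]
wrist_force: [0.6, 0.1, -1.7]
gripper_width: 0.161
gripper_force: 29.9
```

Request:
{"name": "jog_arm", "arguments": {"rows": [[[0, 0.0004, 0, 0], [0, 0, 0, 0]]]}}

```text
time_s: 12.8
tcp_pos: [0.5008, -0.0791, 0.1281]
ee_rot: [[0.167, -0.986, 0.001], [-0.986, -0.167, 0.0], [0.0, -0.001, -1.0]]
wrist_force: [0.8, 0.8, -2.0]
gripper_width: 0.157
gripper_force: 29.9
```

Request:
{"name": "jog_arm", "arguments": {"rows": [[[0, 0.0004, 0, 0], [0, 0, 0, 0]]]}}

```text
time_s: 13.05
tcp_pos: [0.5007, -0.0792, 0.1282]
ee_rot: [[0.167, -0.986, 0.001], [-0.986, -0.167, 0.0], [0.0, -0.001, -1.0]]
wrist_force: [2.0, -0.0, -2.3]
gripper_width: 0.158
gripper_force: 29.9
```

Request:
{"name": "jog_arm", "arguments": {"rows": [[[0, 0.0003, 0, 0], [0, 0, 0, 0]]]}}

```text
time_s: 13.3
tcp_pos: [0.5006, -0.0792, 0.1283]
ee_rot: [[0.167, -0.986, 0.002], [-0.986, -0.167, 0.0], [0.0, -0.002, -1.0]]
wrist_force: [2.6, -0.4, -3.4]
gripper_width: 0.156
gripper_force: 29.9
```

The walls are at x of about 0.5008 and 0.5030, so I'll centre at 0.5019 and then press in steps.

Request:
{"name": "jog_arm", "arguments": {"rows": [[[0, -0.002, 0, 0], [0, 0, 0, 0], [0, 0, 0, 0]]]}}

```text
time_s: 13.68
tcp_pos: [0.5012, -0.0791, 0.1278]
ee_rot: [[0.167, -0.986, -0.002], [-0.986, -0.167, -0.0], [-0.0, 0.002, -1.0]]
wrist_force: [-0.3, 0.7, -1.8]
gripper_width: 0.159
gripper_force: 29.9
```

Request:
{"name": "jog_arm", "arguments": {"rows": [[[0, 0, 0.001, 0], [0, 0, 0.001, 0], [0, 0, 0, 0], [0, 0, 0, 0]]]}}

```text
time_s: 14.18
tcp_pos: [0.5015, -0.0791, 0.1263]
ee_rot: [[0.167, -0.986, -0.001], [-0.986, -0.167, -0.0], [0.0, 0.001, -1.0]]
wrist_force: [-3.1, 0.2, 5.0]
gripper_width: 0.156
gripper_force: 29.9
```

Request:
{"name": "jog_arm", "arguments": {"rows": [[[0, 0, 0.001, 0], [0, 0, 0.001, 0], [0, 0, 0, 0], [0, 0, 0, 0]]]}}

```text
time_s: 14.68
tcp_pos: [0.5015, -0.0791, 0.1242]
ee_rot: [[0.167, -0.986, -0.001], [-0.986, -0.167, -0.0], [0.0, 0.001, -1.0]]
wrist_force: [-3.3, 0.2, 5.9]
gripper_width: 0.158
gripper_force: 29.9
```

Request:
{"name": "jog_arm", "arguments": {"rows": [[[0, 0, 0.001, 0], [0, 0, 0.001, 0], [0, 0, 0, 0], [0, 0, 0, 0]]]}}

```text
time_s: 15.18
tcp_pos: [0.5015, -0.079, 0.1224]
ee_rot: [[0.167, -0.986, -0.001], [-0.986, -0.167, -0.0], [0.0, 0.001, -1.0]]
wrist_force: [-4.4, 0.5, 8.7]
gripper_width: 0.157
gripper_force: 29.9
```

```bash
python3 - <<'E'
from h import *
from station import *
np.set_printoptions(precision=4,suppress=True)
for k in range(3):
    s=sense();print({k:s[k] for k in("tcp_pos","joints","wrist_force","moment","time_s")});im=capture("side")
d=im[:,:,::-1]
cv2.imwrite("pics/c5.png",cv2.resize(d[150:220,235:315],None,fx=8,fy=8,interpolation=cv2.INTER_CUBIC))
E
```

```text
{'tcp_pos': array([ 0.5015, -0.079 ,  0.1224]), 'joints': array([  9.3919,  22.1325, -28.2014,   0.0086, -39.7232,   0.2358]), 'wrist_force': array([-4.4392,  0.4891,  8.6846]), 'moment': array([0.2565, 1.413 , 0.0325]), 'time_s': 15.175}
{'tcp_pos': array([ 0.5015, -0.0791,  0.1224]), 'joints': array([  9.3882,  22.1316, -28.2017,   0.0104, -39.7247,   0.2367]), 'wrist_force': array([-4.4098,  0.9415,  7.9082]), 'moment': array([0.2429, 1.4354, 0.0164]), 'time_s': 15.225}
{'tcp_pos': array([ 0.5015, -0.0791,  0.1224]), 'joints': array([  9.3902,  22.133 , -28.2009,   0.0085, -39.7218,   0.2344]), 'wrist_force': array([-4.8906,  1.6047,  7.0795]), 'moment': array([0.2371, 1.4361, 0.0142]), 'time_s': 15.275}
```

View pics/c5.png

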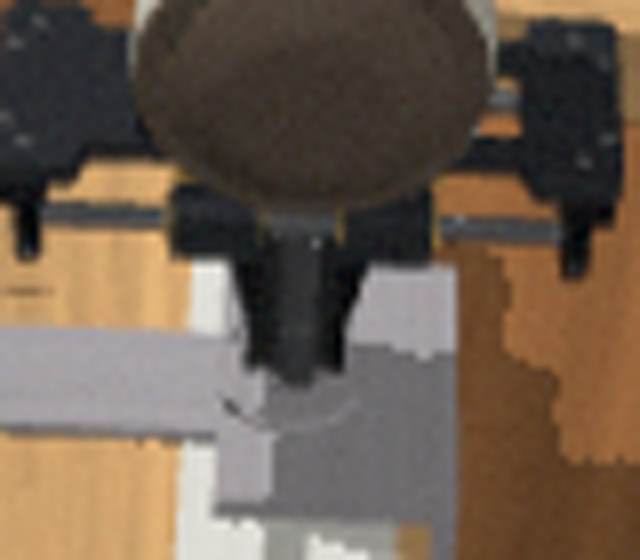

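The collar is seated on the foot with the bolt upright, but there is a 4 N side load. I'll lift off, recentre and press again.

Request:
{"name": "jog_arm", "arguments": {"rows": [[[0, 0, -0.003, 0], [0, 0, -0.003, 0], [0, 0, 0, 0], [0, 0, 0, 0]]]}}

```text
time_s: 15.82
tcp_pos: [0.5021, -0.0789, 0.1276]
ee_rot: [[0.167, -0.986, 0.0], [-0.986, -0.167, 0.0], [-0.0, -0.0, -1.0]]
wrist_force: [-0.6, 1.1, -2.0]
gripper_width: 0.164
gripper_force: 29.9
```

```bash
python3 - <<'E'
from station import *
s=sense();print({k:s[k].round(4) for k in("tcp_pos","joints","wrist_force","moment")})
E
```

```text
{'tcp_pos': array([ 0.5021, -0.0789,  0.1276]), 'joints': array([ 9.39140e+00,  2.17065e+01, -2.78713e+01, -1.12000e-02,
       -4.04113e+01,  2.36500e-01]), 'wrist_force': array([-0.6274,  1.0706, -2.03  ]), 'moment': array([-0.0178,  0.0302, -0.069 ])}
```

Request:
{"name": "jog_arm", "arguments": {"rows": [[[0, 0.0002, 0, 0], [0, 0, 0.001, 0], [0, 0, 0.001, 0], [0, 0, 0, 0], [0, 0, 0, 0]]]}}

```text
time_s: 16.45
tcp_pos: [0.5017, -0.079, 0.1264]
ee_rot: [[0.167, -0.986, 0.0], [-0.986, -0.167, 0.0], [0.0, -0.0, -1.0]]
wrist_force: [-0.8, 0.2, 3.0]
gripper_width: 0.161
gripper_force: 29.9
```

Request:
{"name": "jog_arm", "arguments": {"rows": [[[0, 0, 0.001, 0], [0, 0, 0.001, 0], [0, 0, 0.001, 0], [0, 0, 0.001, 0], [0, 0, 0, 0], [0, 0, 0, 0]]]}}

```text
time_s: 17.2
tcp_pos: [0.5018, -0.079, 0.1226]
ee_rot: [[0.167, -0.986, 0.0], [-0.986, -0.167, -0.0], [0.0, -0.0, -1.0]]
wrist_force: [-2.7, 2.0, 7.3]
gripper_width: 0.159
gripper_force: 29.9
```

Request:
{"name": "jog_arm", "arguments": {"rows": [[[0, 0.0003, 0.001, 0], [0, 0, 0.001, 0], [0, 0, 0.001, 0], [0, 0, 0.0008, 0], [0, 0, 0, 0], [0, 0, 0, 0], [0, 0, 0, 0]]]}}

```text
time_s: 18.08
tcp_pos: [0.5017, -0.079, 0.1193]
ee_rot: [[0.168, -0.986, 0.001], [-0.986, -0.168, -0.0], [0.0, -0.001, -1.0]]
wrist_force: [-3.0, 1.4, 11.1]
gripper_width: 0.16
gripper_force: 29.9
```

```bash
python3 - <<'E'
from station import *
s=sense();print({k:s[k].round(4) for k in("tcp_pos","ee_rot","joints","wrist_force","moment")})
E
```

```text
{'tcp_pos': array([ 0.5017, -0.079 ,  0.1193]), 'ee_rot': array([[ 1.677e-01, -9.858e-01,  1.000e-03],
       [-9.858e-01, -1.677e-01, -2.000e-04],
       [ 3.000e-04, -1.000e-03, -1.000e+00]]), 'joints': array([ 9.39920e+00,  2.23900e+01, -2.84086e+01,  3.03000e-02,
       -3.91444e+01,  2.33600e-01]), 'wrist_force': array([-2.9531,  1.4283, 11.0759]), 'moment': array([ 0.5214,  1.1824, -0.0329])}
```

The bolt is pressed 8 mm at about 13 N. Now I'll turn clockwise in stages, watching the moment.

Request:
{"name": "jog_arm", "arguments": {"rows": [[[0, 0, 0, 0.087], [0, 0, 0, 0.087], [0, 0, 0, 0.087], [0, 0, 0, 0], [0, 0, 0, 0]]]}}

```text
time_s: 18.7
tcp_pos: [0.503, -0.0791, 0.1198]
ee_rot: [[-0.092, -0.996, 0.004], [-0.996, 0.092, -0.0], [-0.0, -0.004, -1.0]]
wrist_force: [-0.6, -0.4, 10.7]
gripper_width: 0.156
gripper_force: 29.9
```

```bash
cat > q.py <<'E'
from station import *
import numpy as np
np.set_printoptions(precision=4,suppress=True)
s=sense();R=s["ee_rot"];print({k:s[k] for k in("tcp_pos","wrist_force","moment","gripper_width")},"theta",np.degrees(np.arctan2(R[1,0],R[0,0])),s["time_s"])
E
python3 q.py
```

```text
{'tcp_pos': array([ 0.503 , -0.0791,  0.1198]), 'wrist_force': array([-0.642 , -0.3659, 10.6693]), 'moment': array([ 0.0812,  0.6108, -0.0011]), 'gripper_width': 0.1559671942531741} theta -95.26378252648702 18.7
```

Request:
{"name": "jog_arm", "arguments": {"rows": [[[0, 0, 0.0004, 0.087], [0, 0, 0, 0.087], [0, 0, 0, 0.087], [0, 0, 0, 0.087], [0, 0, 0, 0], [0, 0, 0, 0]]]}}

```text
time_s: 19.45
tcp_pos: [0.5037, -0.0791, 0.1197]
ee_rot: [[-0.426, -0.905, 0.006], [-0.905, 0.426, -0.0], [-0.002, -0.006, -1.0]]
wrist_force: [0.3, -0.4, 10.2]
gripper_width: 0.156
gripper_force: 29.9
```

```bash
python3 q.py
```

```text
{'tcp_pos': array([ 0.5037, -0.0791,  0.1197]), 'wrist_force': array([ 0.2621, -0.3906, 10.1808]), 'moment': array([ 0.0434,  0.2929, -0.0322]), 'gripper_width': 0.15581192092219248} theta -115.18455552810289 19.45
```

The tool has drifted about 1.8 mm to +x. I'll bring it back toward the slot's centre before turning further.

Request:
{"name": "jog_arm", "arguments": {"rows": [[[0.0005, 0.0007, 0, 0], [0.0005, 0.0007, 0, 0], [0, 0, 0, 0], [0, 0, 0, 0]]]}}

```text
time_s: 19.95
tcp_pos: [0.5034, -0.0791, 0.1202]
ee_rot: [[-0.425, -0.905, 0.01], [-0.905, 0.425, -0.0], [-0.004, -0.009, -1.0]]
wrist_force: [1.0, -0.3, 10.2]
gripper_width: 0.159
gripper_force: 29.9
```

```bash
python3 q.py
```

```text
{'tcp_pos': array([ 0.5034, -0.0791,  0.1202]), 'wrist_force': array([ 1.005 , -0.2685, 10.2089]), 'moment': array([ 0.1695, -0.2951, -0.0547]), 'gripper_width': 0.15859338727342986} theta -115.16085960359473 19.95
```

Request:
{"name": "jog_arm", "arguments": {"rows": [[[0.0006, 0.0008, 0.0008, 0], [0, 0, 0, 0.06], [0, 0, 0, 0.06], [0, 0, 0, 0], [0, 0, 0, 0]]]}}

```text
time_s: 20.58
tcp_pos: [0.5026, -0.0794, 0.1195]
ee_rot: [[-0.53, -0.848, 0.01], [-0.848, 0.53, -0.0], [-0.005, -0.008, -1.0]]
wrist_force: [1.7, -0.0, 11.1]
gripper_width: 0.16
gripper_force: 29.9
```

```bash
python3 q.py
```

```text
{'tcp_pos': array([ 0.5026, -0.0794,  0.1195]), 'wrist_force': array([ 1.6981, -0.0424, 11.1155]), 'moment': array([-0.0125, -0.2444, -0.0055]), 'gripper_width': 0.15983790541764373} theta -122.01849803032248 20.575
```

Request:
{"name": "jog_arm", "arguments": {"rows": [[[0.0008, 0.0009, 0.0002, 0], [0, 0, 0, 0.06], [0, 0, 0, 0.06], [0, 0, 0, 0.06], [0, 0, 0, 0], [0, 0, 0, 0]]]}}

```text
time_s: 21.32
tcp_pos: [0.5013, -0.0797, 0.1193]
ee_rot: [[-0.673, -0.739, 0.009], [-0.739, 0.673, -0.0], [-0.006, -0.007, -1.0]]
wrist_force: [2.4, -0.3, 11.0]
gripper_width: 0.159
gripper_force: 29.9
```

```bash
python3 q.py
```

```text
{'tcp_pos': array([ 0.5013, -0.0797,  0.1193]), 'wrist_force': array([ 2.4099, -0.274 , 11.0413]), 'moment': array([-0.1538, -0.2337, -0.002 ]), 'gripper_width': 0.15917868170534988} theta -132.32949601565414 21.325
```

Request:
{"name": "jog_arm", "arguments": {"rows": [[[-0.0006, -0.0005, 0.0002, 0], [0, 0, 0, 0.06], [0, 0, 0, 0.06], [0, 0, 0, 0.06], [0, 0, 0, 0], [0, 0, 0, 0]]]}}

```text
time_s: 22.08
tcp_pos: [0.5013, -0.0797, 0.1189]
ee_rot: [[-0.795, -0.607, 0.008], [-0.607, 0.795, -0.0], [-0.006, -0.005, -1.0]]
wrist_force: [0.9, -0.2, 11.0]
gripper_width: 0.156
gripper_force: 29.9
```

```bash
python3 q.py
```

```text
{'tcp_pos': array([ 0.5013, -0.0797,  0.1189]), 'wrist_force': array([ 0.9194, -0.2075, 10.9846]), 'moment': array([-0.1061,  0.062 ,  0.0047]), 'gripper_width': 0.15575078585827615} theta -142.6559391025774 22.075
```

Request:
{"name": "jog_arm", "arguments": {"rows": [[[0, 0, 0, 0.06], [0, 0, 0, 0.06], [0, 0, 0, 0.06], [0, 0, 0, 0], [0, 0, 0, 0]]]}}

```text
time_s: 22.7
tcp_pos: [0.5012, -0.0797, 0.1188]
ee_rot: [[-0.891, -0.454, 0.007], [-0.454, 0.891, -0.0], [-0.006, -0.004, -1.0]]
wrist_force: [0.8, -0.3, 11.8]
gripper_width: 0.16
gripper_force: 29.9
```

```bash
python3 q.py
```

```text
{'tcp_pos': array([ 0.5012, -0.0797,  0.1188]), 'wrist_force': array([ 0.7614, -0.2802, 11.8446]), 'moment': array([-0.1538,  0.063 ,  0.0053]), 'gripper_width': 0.16035157914267542} theta -152.96907889823055 22.7
```

Request:
{"name": "jog_arm", "arguments": {"rows": [[[0, 0, 0, 0.06], [0, 0, 0, 0.06], [0, 0, 0, 0.06], [0, 0, 0, 0], [0, 0, 0, 0]]]}}

```text
time_s: 23.32
tcp_pos: [0.5015, -0.0797, 0.1189]
ee_rot: [[-0.958, -0.288, 0.008], [-0.288, 0.958, -0.001], [-0.008, -0.003, -1.0]]
wrist_force: [-0.1, -0.6, 11.1]
gripper_width: 0.157
gripper_force: 29.9
```

```bash
python3 q.py
```

```text
{'tcp_pos': array([ 0.5015, -0.0797,  0.1189]), 'wrist_force': array([-0.0588, -0.5986, 11.107 ]), 'moment': array([-0.257 , -0.114 , -0.0039]), 'gripper_width': 0.1566603748723312} theta -163.2772646159103 23.325
```

Request:
{"name": "jog_arm", "arguments": {"rows": [[[0, 0, 0, 0.04], [0, 0, 0, 0.04], [0, 0, 0, 0.04], [0, 0, 0, 0], [0, 0, 0, 0]]]}}

```text
time_s: 23.95
tcp_pos: [0.5017, -0.0798, 0.119]
ee_rot: [[-0.985, -0.171, 0.009], [-0.171, 0.985, -0.001], [-0.008, -0.002, -1.0]]
wrist_force: [1.8, -2.0, 11.6]
gripper_width: 0.159
gripper_force: 29.9
```

```bash
python3 q.py
```

```text
{'tcp_pos': array([ 0.5017, -0.0798,  0.119 ]), 'wrist_force': array([ 1.8163, -1.9663, 11.5662]), 'moment': array([-0.3964, -0.2364,  0.113 ]), 'gripper_width': 0.15930125995474886} theta -170.13860260859337 23.95
```

That is a quarter turn, with only a slight moment. I'll ease it up until the head seats.

Request:
{"name": "jog_arm", "arguments": {"rows": [[[0, 0, -0.001, 0], [0, 0, -0.001, 0], [0, 0, -0.001, 0], [0, 0, 0, 0], [0, 0, 0, 0]]]}}

```text
time_s: 24.58
tcp_pos: [0.5017, -0.0798, 0.1217]
ee_rot: [[-0.985, -0.171, 0.008], [-0.171, 0.985, -0.001], [-0.008, -0.002, -1.0]]
wrist_force: [1.1, -1.5, 9.0]
gripper_width: 0.154
gripper_force: 29.9
```

Request:
{"name": "jog_arm", "arguments": {"rows": [[[0, 0, -0.001, 0], [0, 0, -0.0005, 0], [0, 0, 0, 0], [0, 0, 0, 0]]]}}

```text
time_s: 25.08
tcp_pos: [0.5016, -0.0798, 0.123]
ee_rot: [[-0.985, -0.171, 0.008], [-0.171, 0.985, -0.0], [-0.008, -0.002, -1.0]]
wrist_force: [1.6, -1.1, 7.0]
gripper_width: 0.162
gripper_force: 29.9
```

```bash
python3 q.py
```

```text
{'tcp_pos': array([ 0.5016, -0.0798,  0.123 ]), 'wrist_force': array([ 1.5618, -1.0689,  7.0423]), 'moment': array([-0.5357, -0.5647,  0.1206]), 'gripper_width': 0.16200338854901877} theta -170.15109552463932 25.075
```

Request:
{"name": "jog_arm", "arguments": {"rows": [[[0, 0, -0.0006, 0], [0, 0, -0.0006, 0], [0, 0, 0, 0], [0, 0, 0, 0]]]}}

```text
time_s: 25.58
tcp_pos: [0.5016, -0.0798, 0.1239]
ee_rot: [[-0.985, -0.171, 0.008], [-0.171, 0.985, -0.0], [-0.008, -0.002, -1.0]]
wrist_force: [2.6, -2.6, 5.8]
gripper_width: 0.158
gripper_force: 29.9
```

Request:
{"name": "jog_arm", "arguments": {"rows": [[[0, 0, -0.0006, 0], [0, 0, 0, 0], [0, 0, 0, 0]]]}}

```text
time_s: 25.95
tcp_pos: [0.5016, -0.0798, 0.124]
ee_rot: [[-0.985, -0.171, 0.008], [-0.171, 0.985, -0.0], [-0.008, -0.002, -1.0]]
wrist_force: [5.0, -2.5, 3.1]
gripper_width: 0.157
gripper_force: 29.9
```

```bash
python3 q.py
```

```text
{'tcp_pos': array([ 0.5016, -0.0798,  0.124 ]), 'wrist_force': array([ 5.0261, -2.5099,  3.0859]), 'moment': array([-0.9098, -1.4203,  0.0766]), 'gripper_width': 0.1565544765215817} theta -170.17695326065078 25.95
```

The bolt stopped rising at TCP z 0.124, which is the seated height. Now I'll release and back up.

Request:
{"name": "jog_arm", "arguments": {"rows": [[[0, 0, 0.0004, 0], [0, 0, 0, 0], [0, 0, 0, 0], [0, 0, 0, 0], [0, 0, 0, 0], [0, 0, 0, 0]]], "claw": 0.5}}

```text
time_s: 26.7
tcp_pos: [0.4982, -0.0796, 0.1225]
ee_rot: [[-0.986, -0.169, -0.0], [-0.169, 0.986, -0.0], [0.0, 0.0, -1.0]]
wrist_force: [0.7, -1.0, 0.9]
gripper_width: 0.497
gripper_force: 0.0
```

Request:
{"name": "jog_arm", "arguments": {"rows": [[[0, 0, -0.01, 0], [0, 0, -0.02, 0], [0, 0, -0.04, 0], [0, 0, -0.05, 0], [0.02, 0, -0.05, 0], [0.05, 0, 0, 0], [0.05, 0, 0, 0], [0, 0, 0, 0], [0, 0, 0, 0]]]}}

```text
time_s: 27.82
tcp_pos: [0.3806, -0.1, 0.2935]
ee_rot: [[-0.986, -0.169, 0.003], [-0.169, 0.986, 0.0], [-0.003, -0.0, -1.0]]
wrist_force: [0.0, 0.3, -0.2]
gripper_width: 0.496
gripper_force: 0.0
```

```bash
python3 q.py && python3 - <<'E'
from h import *
from station import *
f=lambda im,x,y,w,h,k:cv2.resize(im[y:y+h,x:x+w],None,fx=k,fy=k,interpolation=cv2.INTER_CUBIC)
t=capture("top")[:,:,::-1];d=capture("side")[:,:,::-1]
cv2.imwrite("pics/top6.png",t);cv2.imwrite("pics/side6.png",d)
cv2.imwrite("pics/c6.png",np.hstack([f(t,250,190,60,60,6.6),f(d,245,160,60,60,6.6)]))
E
```

```text
{'tcp_pos': array([ 0.3806, -0.1   ,  0.2935]), 'wrist_force': array([ 0.0392,  0.2784, -0.1742]), 'moment': array([-0.0376, -0.0323,  0.035 ]), 'gripper_width': 0.495941170286004} theta -170.25968910868897 27.825
```

View pics/c6.png

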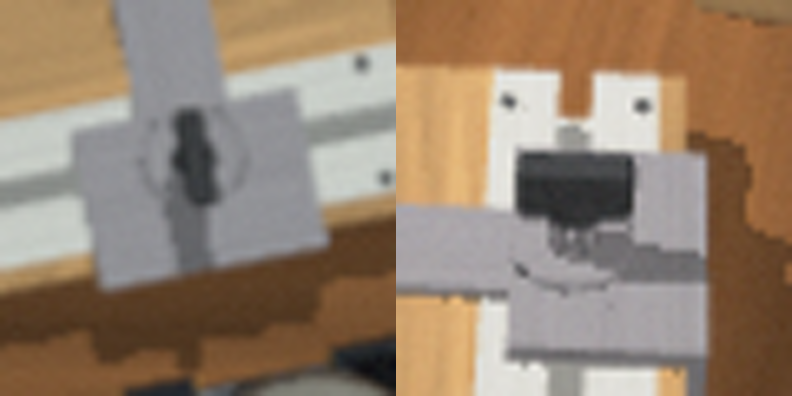

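The wing now lies across the slot, parallel to the blade, with the collar on the foot and the bolt upright. I'll measure whether the fence moved, then the wing's height and angle.

```bash
python3 - <<'E'
from h import *
np.set_printoptions(precision=4,suppress=True)
def gr(n): return cv2.cvtColor(cv2.imread(f"pics/{n}.png"),cv2.COLOR_BGR2GRAY).astype(np.float32)
for v,(x,y,w,h) in dict(top=(255,140,30,55),side=(180,183,75,28)).items():
    a,b=[gr(v+k)[y:y+h,x:x+w] for k in"06"]; print(v,"blade shift",cv2.phaseCorrelate(a,b,cv2.createHanningWindow((w,h),5)))
for (v,x,y,w,h) in (("top",300,205,10,30),("side",285,180,12,35),("top",262,215,20,25)):
    a,b=[gr(v+k)[y:y+h,x:x+w] for k in"06"]; print(v,"foot edge",cv2.phaseCorrelate(a,b),abs(a-b).mean())
# wing in both views
for v,(x,y,w,h) in dict(top=(272,204,14,18),side=(261,181,22,16)).items():
    m=(gr(v+"6")[y:y+h,x:x+w]<75).astype(np.uint8);c=max(cv2.findContours(m,0,2)[0],key=cv2.contourArea)
    r=cv2.minAreaRect(c);bp=cv2.boxPoints(r)+[x,y]
    print(v,r,[ray(v,*p,.085)for p in bp])
s=lambda x,y,z:ray("side",245+(x-396+.5)/6.6-.5,160+(y+.5)/6.6-.5,z)
for z in(.082,.085,.088): print(z,"wing top near edge L,R",s(517,185,z),s(632,186,z))
E
```

```text
top blade shift ((-0.13919627415103086, 0.16537775919625375), 1.0240275637308756)
side blade shift ((0.603821666422597, -0.019594732952599614), 1.0413471171061197)
top foot edge ((0.13032625165337564, -0.04078347669443616), 0.9966454354921976) 2.31
side foot edge ((-0.2765334908410244, -0.12401107543524859), 0.6828146598957203) 7.3809524
top foot edge ((-7.172880319330037, 8.898910878790645), -0.042415132999420166) 16.64
top ((6.5, 9.5), (13.0, 5.0), 90.0) [array([ 0.5215, -0.0714,  0.085 ]), array([ 0.521 , -0.0866,  0.085 ]), array([ 0.4814, -0.0853,  0.085 ]), array([ 0.4819, -0.0701,  0.085 ])]
side ((11.0, 7.5), (11.0, 16.0), 90.0) [array([ 0.5215, -0.0776,  0.085 ]), array([ 0.4819, -0.0866,  0.085 ]), array([ 0.4749, -0.0481,  0.085 ]), array([ 0.5137, -0.0392,  0.085 ])]
0.082 wing top near edge L,R [ 0.5214 -0.0637  0.082 ] [ 0.4784 -0.0729  0.082 ]
0.085 wing top near edge L,R [ 0.5209 -0.0607  0.085 ] [ 0.478  -0.0699  0.085 ]
0.088 wing top near edge L,R [ 0.5203 -0.0577  0.088 ] [ 0.4776 -0.0669  0.088 ]
```

```bash
python3 - <<'E'
from h import *
np.set_printoptions(precision=2,suppress=True)
def gr(n): return cv2.imread(f"pics/{n}.png").astype(np.float32)[:,:,0]
A,B=gr("side0"),gr("side6")
print("blade tip rows194-200");print(A[193:200,170:184].mean(0));print(B[193:200,170:184].mean(0))
print("foot right edge rows 186-192");print(A[186:192,284:300].mean(0));print(B[186:192,284:300].mean(0))
A,B=gr("top0"),gr("top6")
print("top blade tip cols 262-268");print(A[130:146,262:269].mean(1));print(B[130:146,262:269].mean(1))
print("top foot -x edge cols 270-295 sheared")
print(A[225:240,268:272].mean(1));print(B[225:240,268:272].mean(1))
print(A[220:236,292:296].mean(1));print(B[220:236,292:296].mean(1))
E
```

```text
blade tip rows194-200
[ 60.71  62.29  59.43  60.    81.86 103.29 135.71 158.14 162.29 162.29
 162.57 161.86 162.   162.86]
[ 62.14  63.    61.71  63.14  85.   105.43 139.14 163.57 166.57 168.
 166.71 166.86 167.   166.43]
foot right edge rows 186-192
[163.83 161.67 162.   162.67 159.67 159.   164.33 163.17  64.83  40.
  41.17  41.17  41.83  42.5   50.33  59.67]
[169.83 167.83 164.67 167.83 164.17 165.67 169.17 168.    66.5   41.83
  44.17  44.5   43.5   42.67  52.    61.33]
top blade tip cols 262-268
[ 53.71  52.29  53.86  52.43  54.    74.29 100.57 132.29 147.43 149.29
 148.71 148.86 149.   148.71 148.86 148.14]
[ 52.43  51.71  52.29  51.    54.14  72.43 100.   129.86 144.86 147.71
 146.43 145.57 146.57 146.71 147.   146.71]
top foot -x edge cols 270-295 sheared
[152.   153.   152.75 151.25 151.25 151.25 154.   137.5   85.75  42.75
  36.25  37.5   36.    34.25  33.5 ]
[149.5  150.5  149.25 148.25 149.25 149.   151.25 135.5   84.    41.75
  36.    37.25  35.25  35.75  31.75]
[152.75 153.5  154.5  152.   153.75 150.25 153.25 145.75  97.75  47.75
  36.5   38.5   38.25  37.25  36.5   36.25]
[150.25 151.75 151.   149.75 151.   147.75 150.   143.    95.25  46.25
  37.    36.25  36.5   36.25  36.5   35.5 ]
```

The fence edges match before and after, so it hasn't moved. One last check is the wing's height above the collar, to confirm the bolt sprang up.

```bash
python3 - <<'E'
from h import *
np.set_printoptions(precision=1,suppress=True,linewidth=200)
def prof(n,x0,x1,y0,y1):
    g=cv2.imread(n).astype(np.float32)[:,:,0]; return g[y0:y1,x0:x1].mean(1)
print("before rows125-152",prof("pics/side0.png",312,316,125,152))
print("after rows178-210",prof("pics/side6.png",270,274,178,210))
# expected rows: point on far top edge, near top edge, near bottom edge, collar near rim
a=np.radians(9.6);Y=np.array([-np.sin(a),np.cos(a),0])
def rows(c,zc,Y,zcol):
    c=np.array([*c,0.]);z=np.array([0,0,1.])
    P=[c-.007*Y+(zc+.014)*z,c+.007*Y+(zc+.014)*z,c+.007*Y+(zc-.014)*z,c+.025*Y+zcol*z]
    return proj("side",P)[:,1]
print("before exp",rows((.4262,-.311),.078,np.array([0,1.,0]),.046))
for zc in(.066,.071,.074): print("after exp",zc,rows((.5015,-.0797),zc,Y,.042))
E
```

```text
before rows125-152 [ 58.2  57.2  56.   57.2  59.2  69.8  75.5  71.   51.5  47.2  46.2  45.8  47.5  61.   48.8  77.5 136.8 139.  124.8 122.  119.5 152.2 161.2 158.  133.  105.5 106.5]
after rows178-210 [187.2 163.5 149.  149.  146.   89.8  77.   75.   71.5  52.   51.5  48.   50.5  51.2  52.   49.5  73.  118.2 108.8 103.2 113.  135.5 166.8 167.8 156.5 139.2 147.2 167.  166.2 166.  167.2 167.8]
before exp [128.6 131.6 139.4 148.2]
after exp 0.066 [183.1 187.  194.7 202.5]
after exp 0.071 [181.7 185.6 193.3 202.5]
after exp 0.074 [180.9 184.7 192.5 202.5]
```

```bash
python3 -c "
from station import *
print(finish_job())"
```

```text
the job is handed in; nothing more can be done
None
```

The T-bolt is locked under the rail's lips with its wing across the slot at about the 71 mm locked height, the fence hasn't moved, and the job was handed in at about 28 s of the 64 s limit.

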